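Bring the square filter over the lamp and clamp the turret

TASK

With a fingertip, gently push on an arm of the filter turret to turn it until the square filter stands centred over the lamp lens; then push the clamp lever round until it rests against its stop pin. Do not lift the turret off its spindle, and leave everything else on the bench where it stands.

Things in the scene. Friction and masses are not known exactly. Their poses are not given: they have to be found in the camera images.
- filter_unit: Filter changer of the lamp: fixed white plate 240 x 320 mm, top 50 mm above the table, a grey lamp housing (63 mm high) on its +y end. Origin on the table under the turret's axis, z up. In its frame the plate spans x -120 to 120, y -200 to 120, the housing on to y 206; lamp lens at x 80, y 0, clamp lever's pivot at x 10, y -165. Turned at most 17 degrees from the robot's axes.
- turret (a joint): Turret angle, rad, counter-clockwise from above; square filter over the lens at 0 and 2 pi. A black wheel on an upright spindle with three arms 120 degrees apart (12 mm wide, 74 to 86 mm above the table), each ending in a filter frame. Turns either way without stops or detents; friction (about 1.5 N at the frames) keeps it where it is left. It only sits on its spindle and can come off upwards.
- hub_top (a point): Top of the turret's central stub (18 mm wide; the 44 mm hub ends 16 mm lower), on the turning axis, 108 mm above the table when seated.
- square_filter (a point): Centre of the square filter (frame 48 mm outside, clear glass 36 mm) on its upper face. All three frames are 20 mm high, 70 to 90 mm above the table, their centres 80 mm from the axis, at least 12 mm clear of everything beneath.
- large_round_filter (a point): Centre of the large round filter (50 mm outside) on its upper face, 90 mm above the table, 120 degrees counter-clockwise from the square one.
- small_round_filter (a point): Centre of the small round filter (32 mm outside) on its upper face, 90 mm above the table, 120 degrees clockwise from the square one.
- lamp_lens (a point): Centre of the white frosted lamp lens (22 mm wide) in a flat steel collar 76 mm wide on the plate, 56 mm above the table, 80 mm from the turret's axis, on the plate's far side from the robot.
- clamp_lever (a joint): Angle of the clamp lever, rad: 0 when it points to the plate's -y side, growing clockwise seen from above to 1.4, where it rests against the upright stop pin. Light friction (about 2 N to push near its end) keeps it where it is left. Steel bar 12 mm wide, 64 to 82 mm above the table, level, with a 20 mm black ball at its end (top 98 mm above the table).
- clamp_pivot (a point): Turning axis of the clamp lever, on the top of its 30 mm wide hub, 84 mm above the table.
- clamp_tip (a point): Centre of the clamp lever's ball end, 82 mm from the pivot, 84 mm above the table. The stop pin (9 mm wide, 84 mm above the table) stands 50 mm from the pivot.
- amber_bottle: Bystander, loose: small amber bottle, 32 mm wide, 65 mm tall. Origin at the centre of its underside.
- white_bottle: Bystander, loose: white bottle, 48 mm wide, 120 mm tall. Origin at the centre of its underside.
- slide_box: Bystander, loose: grey slide box, 85 x 50 x 30 mm. Origin at the centre of its underside.
- objective: Bystander, loose: spare microscope objective standing on the table, 34 mm wide, 46 mm tall. Origin at the centre of its underside.
- spare_ring: Bystander, loose: spare metal ring, 32 mm wide, 6 mm high, lying on the unit's plate in the corner nearest the robot on the lamp-housing side. Origin at the centre of its underside.
- dish: Bystander, loose: glass dish, 80 mm wide, 16 mm tall. Origin at the centre of its underside.
- mouse: Bystander, loose: computer mouse, 100 x 60 x 32 mm. Origin at the centre of its underside.

How it is judged:
On the way, in this order (a step that is already met when the one before it is completed fails the run):
1. the square filter stands over the lamp lens, turret at rest, the clamp lever not yet thrown (horizontal distance between square_filter and lamp_lens below 0.007 m and velocity of joint turret between -0.1 and 0.1 rad/s and value of joint clamp_lever below 1 rad), for 0.2 s.
2. the clamp lever is against its stop (value of joint clamp_lever above 1.3 rad), for 0.2 s.
At the end, for the whole second after the job is handed in: The square filter's centre is within 7 mm of the lens's centre seen from above, the clamp lever is against its stop (1.3 rad or more), the turret is seated and both are at rest (horizontal distance between square_filter and lamp_lens below 0.007 m and velocity of joint turret between -0.1 and 0.1 rad/s and value of joint clamp_lever above 1.3 rad and not (z of hub_top in the frame of filter_unit above 0.114 m) and velocity of joint clamp_lever between -0.1 and 0.1 rad/s); the robot touches nothing.
It fails at once if the turret is lifted more than 6 mm off its seat (z of hub_top in the frame of filter_unit above 0.114 m).
It fails at once if the turret is squeezed or forced (over 20 N) (contact force between the fingers and turret above 20 N).
It fails at once if the clamp lever is squeezed or forced (over 40 N) (contact force between the fingers and clamp_lever above 40 N).
It fails at once if a bystander is moved or lifted by more than 15 mm (distance of any of amber_bottle, white_bottle, slide_box, objective, spare_ring, dish, mouse from where it was at the start of the episode above 0.015 m).
It also fails if it takes over 61 s, if anything falls off the work surface, if the arm or the gripper's body presses on something with over 40 N, if the wrist force passes 120 N, or if a joint passes its speed limit or range.

ROBOT

A 6-joint arm with a two-finger parallel gripper is mounted at the origin on the work surface. World frame = base frame: x ahead of the robot, y to its left, z up, the work surface at z = 0. Lengths are in m, angles in rad, forces in N, time in s.
With the tool pointing down it reaches from about 0.35 to 0.775 m from the base axis. Payload 5.5 kg.
Tool frame: the origin (TCP) lies midway between the tips of the shut fingers; the grasp point (between the pads) lies 19 mm behind it; z points along the fingers, x is the direction in which the jaws open and shut, and the axes are right-handed (so a half turn about z gives the same grasp; the last joint's range is limited). The gripper opens to 85 mm and grips with 20 to 120 N. Pads are 22 mm wide; open, the fingers measure 114 mm over their backs; the gripper's body (76 mm by 85 mm) begins 54 mm behind the grasp point. The pads swing forward as they close: fully open they stand 13 mm farther back than shut.
Start: joints at [-1.243, 0.313, 0.046, 1.304, 0, 1.431], TCP at [0.259, -0.513, 0.231] pointing down, gripper open.
Joint ranges: [-2.76, 2.76], [-0.86, 1.69], [-1.03, 1.26], [-2.2, 2.34], [-1.47, 1.5], [-3.14, 3.14]. Speed limits (rad/s): [2.57, 2.57, 3.14, 3.14, 3.14, 3.14].

INTERFACE

Orientations are given as a unit quaternion [w, x, y, z].
In Python, from workcell import env gives the robot as it stands.
- The arm moves only by the tool servo_tool, never from a script. Its argument "targets" is a list of rows, each an object with "xyz": the shift along the tool's x, y, z in m, a list of three; "twist": the turn, a rotation vector about the tool's x, y, z in rad, a list of three; "jaw": the opening, from 0 (shut) to 1 (fully open). A call has 1 to 12 rows; each row is the pose to reach, as a shift and turn from the pose commanded when the call began, along the tool's axes at that moment; what a row does not reach only later rows make up. A row lasts 1/12 s, in which the tool goes at most 41.7 mm and 7.16 degrees, less where a joint would pass 70% of its speed; a pose out of reach is approached as far as the arm can. A call with a gripper value outside its range is refused whole. The fingers move at their own pace and stop on an object; "squeeze" is the grip in N (left out, the last holds). Time passes only in rows, so rows that repeat a pose let the fingers close. It gives the time, the measured TCP pose, the force and the opening at its end, in the units of the state.
- env.get_state(): the state, without advancing time (a new reading comes with each control period).
- env.read_camera(name): name is "scene" or "top" or "wrist"; returns a dict with "color" (400x640x3 uint8, red, green, blue), "depth" (400x640 float32, m along the optical axis (not along the pixel's ray), 0 where there is no reading), "fx", "fy", "cx", "cy" (pixels), "k1" (the pictures are not rectified: a ray, as slopes to the right and down, at radius r is drawn at 1 + k1 r^2 times it, then the intrinsics apply), "eye" and "attitude" of the camera in the world. Camera axes: x right, y down, z forward; pixel columns grow to the right and rows downward; lengths in m; the calibration is good to about 2 mm. A picture is of the moment at which its call begins.
- env.hand_in(): hands the job in, once; it reports no verdict.
The state is a dict: "clock": time; "joint_pos": joint angles; "qvel": joint speeds; "tau": joint torques, N m; "tcp_pos": TCP position; "orientation": TCP orientation; "wrist_force": force on the tool from outside, world axes, zero at the start; "ft_torque": the same for the moment, N m; "finger_gap": finger opening in m.
Only numpy, scipy, OpenCV 4.12 (cv2) and the standard library are available. Lean on these libraries where they do the work, as an engineer would, in place of code of your own. Each camera call takes 0.05 s, during which the arm holds its last target. There are 200 camera calls.

## Working session

There is one attempt and no reset: what is moved stays moved. The work goes in short steps, Python scripts to look and compute and a tool call to move; the robot and the scene stay as the last step left them, time stands still between calls to the robot, and variables do not carry over. Pictures are saved under pics/ and viewed, about 8 in all and at most 12, crops included, and the job is handed in when it is done.

Besides the shell and the picture viewer there is one more tool, called after "Emit:" as name([rows], argument=value, ...), one row to a line, values as JSON. servo_tool: Moves the arm, as the interface text tells. Its arguments: {"type":"object","properties":{"targets":{"type":"array","items":{"type":"object","properties":{"xyz":{"type":"array","items":{"type":"number"}},"twist":{"type":"array","items":{"type":"number"}},"jaw":{"type":"number"}}}},"squeeze":{"type":"number"}},"required":["targets"]}

```bash
mkdir -p pics
cat > h.py <<'E'
import numpy as np, cv2
from workcell import env
from scipy.spatial.transform import Rotation as R
def rot(a):
    a=np.array(a,float)
    return a if a.shape==(3,3) else R.from_quat(a[[1,2,3,0]]).as_matrix()
def pix2plane(c,uv,z):
    """pixels (N,2) -> world points on plane z"""
    uv=np.atleast_2d(np.array(uv,float))
    d=np.c_[(uv[:,0]-c['cx'])/c['fx'],(uv[:,1]-c['cy'])/c['fy']]
    s=d.copy()
    for _ in range(20): s=d/(1+c['k1']*(s**2).sum(1,keepdims=True))
    ray=np.c_[s,np.ones(len(s))]@rot(c['attitude']).T
    e=np.array(c['eye']); t=(z-e[2])/ray[:,2]
    return e+t[:,None]*ray
def proj(c,P):
    P=np.atleast_2d(P); q=(P-np.array(c['eye']))@rot(c['attitude']); s=q[:,:2]/q[:,2:]
    s=s*(1+c['k1']*(s**2).sum(1,keepdims=True))
    return np.c_[s[:,0]*c['fx']+c['cx'],s[:,1]*c['fy']+c['cy']]
def save(c,n): cv2.imwrite('pics/'+n+'.png',c['color'][:,:,::-1])
E
python3 - <<'E'
from h import *
import pickle
for n in ('top','scene'):
    c=env.read_camera(n); save(c,n+'0'); pickle.dump(c,open(n+'0.pkl','wb'))
    print(n,c['eye'],c['attitude'],c['fx'],c['k1'])
print(env.get_state())
E
```

```text
top [ 0.34813513 -0.0401258   1.3332831 ] [ 0.06811398 -0.66079077  0.74388121 -0.07319012] 380.13725507963306 -0.0306577749040319
scene [1.02075133 0.62389498 0.83707418] [-0.1141569   0.24852629  0.88085052 -0.38640037] 370.5328835814035 -0.009085917644638774
{'clock': 0.1, 'joint_pos': array([-1.24258202e+00,  3.13958419e-01,  4.50985314e-02,  1.30362909e+00,
        1.13573835e-05,  1.43119457e+00]), 'qvel': array([ 0.00022155, -0.00218642,  0.00247899,  0.00033396, -0.00037852,
        0.00156271]), 'tau': array([ 3.81008009e-03, -4.81723845e+01,  2.99244493e+01,  1.27301386e-02,
       -1.32273021e-04, -1.83155583e-05]), 'tcp_pos': array([ 0.25913179, -0.51277854,  0.23048165]), 'orientation': array([-5.43804415e-04,  8.51744395e-01, -5.23956838e-01, -6.48515468e-04]), 'wrist_force': array([ 0.6815482 , -0.07128731,  0.31919741]), 'ft_torque': array([-0.00844582, -0.03009181, -0.01632623]), 'finger_gap': 0.08529991717723873}
```

View pics/top0.png

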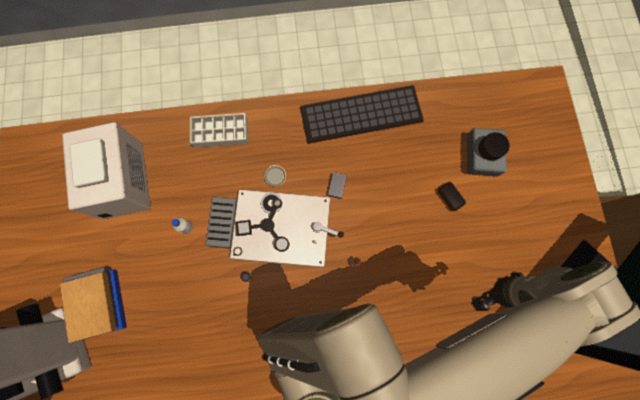

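View pics/scene0.png

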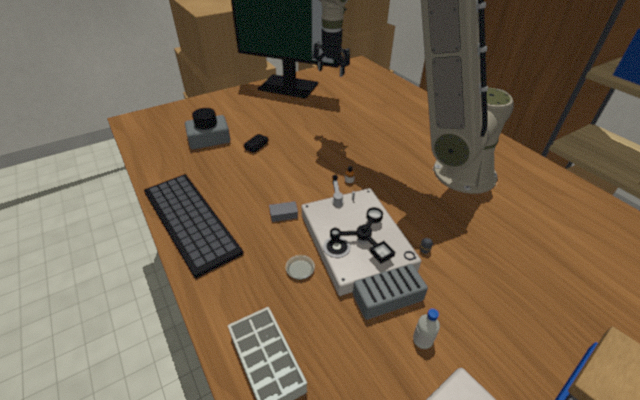

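The top view shows the plate at about (280,228), with its housing on the left, the square frame at (243,228), the hub at (266,226), the lens at about (272,203) and the lever at (318,227)→(341,235). The amber bottle stands at about (352,261), close to the lever side. I'll measure these next.

Run:
```python
from h import *
import pickle
c=pickle.load(open('top0.pkl','rb')); im=c['color']
cr=im[180:275,195:365]; cv2.imwrite('pics/c1.png',cv2.resize(cr[:,:,::-1],None,fx=4.6,fy=4.6,interpolation=cv2.INTER_CUBIC))
hsv=cv2.cvtColor(im,cv2.COLOR_RGB2HSV)
m=((hsv[:,:,2]>150)&(hsv[:,:,1]<50)).astype(np.uint8); m[:185]=0;m[272:]=0;m[:,:228]=0;m[:,335:]=0
n,l,st,_=cv2.connectedComponentsWithStats(m); k=1+st[1:,4].argmax()
pts=np.argwhere(l==k)[:,::-1]
W=pix2plane(c,pts,0.05)[:,:2]
r=cv2.minAreaRect((W*1000).astype(np.float32)); print('rect',r); 
b=cv2.boxPoints(r);print(b)
d=c['depth']
for uv in [(243,228),(266,226),(272,203),(281,244),(318,227),(341,234),(314,241)]:
    for z in (.05,.09,.1): print(uv,z,pix2plane(c,uv,z)[0].round(4)) if z==.09 else None
print(proj(c,[[0.5,0,0.05]]))
```

```text
rect ((531.1838989257812, 47.174591064453125), (339.1220703125, 234.8272705078125), 78.09429931640625)
[[ 381.3153   -94.51631]
 [ 611.09106 -142.96153]
 [ 681.0525   188.8655 ]
 [ 451.27673  237.31071]]
(243, 228) 0.09 [0.5392 0.1804 0.09  ]
(266, 226) 0.09 [0.5369 0.1043 0.09  ]
(272, 203) 0.09 [0.6116 0.0772 0.09  ]
(281, 244) 0.09 [0.4721 0.061  0.09  ]
(318, 227) 0.09 [ 0.5134 -0.0656  0.09  ]
(341, 234) 0.09 [ 0.4815 -0.1378  0.09  ]
(314, 241) 0.09 [ 0.4692 -0.0472  0.09  ]
[[299.172118   234.75533162]]
```

View pics/c1.png

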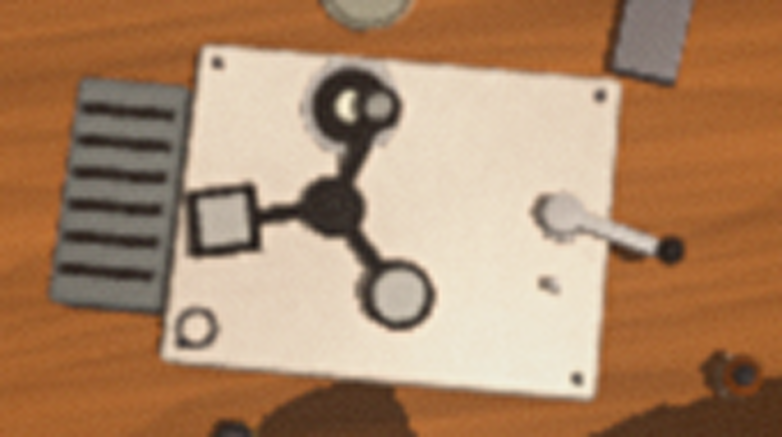

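The crop shows the plate corners at TL(203,46), TR(620,80), BR(594,398) and BL(162,358). The hub is at (333,207), the square at (225,218), the lens about (350,103), the pivot (562,214), the ball (670,249) and the stop pin (548,284).

```bash
cat >> h.py <<'E'
def un(x): return (np.array(x,float)+.5)/4.6-.5+np.array([195,180])
def rel(target,yaw,st=None,pose0=None):
    """shift/twist rows in tool axes from current pose to target TCP with tool x at world yaw (deg), pointing down"""
    s=st or env.get_state(); Rt=rot(s['orientation']); y=np.deg2rad(yaw)
    G=np.array([[np.cos(y),np.sin(y),0],[np.sin(y),-np.cos(y),0],[0,0,-1]]).astype(float)
    return (Rt.T@(np.array(target)-s['tcp_pos'])).round(4), R.from_matrix(Rt.T@G).as_rotvec().round(3)
E
python3 - <<'E'
from h import *
import pickle
c=pickle.load(open('top0.pkl','rb'))
P=lambda xy,z: pix2plane(c,un(xy),z)[0][:2]
cor=np.array([P(p,.05) for p in [(203,46),(620,80),(594,398),(162,358)]])
F=np.array([[120,120],[120,-200],[-120,-200],[-120,120]])/1000
hub=P((333,207),.1); piv=P((562,214),.084); ball=P((670,249),.084)
src=np.vstack([F,[[0,0]]*2,[[.010,-.165]]*2]); dst=np.vstack([cor,[hub]*2,[piv]*2])
a,b=src-src.mean(0),dst-dst.mean(0)
th=np.arctan2((a[:,0]*b[:,1]-a[:,1]*b[:,0]).sum(),(a*b).sum())
Rm=np.array([[np.cos(th),-np.sin(th)],[np.sin(th),np.cos(th)]]); t=dst.mean(0)-Rm@src.mean(0)
print('theta',np.degrees(th),'origin',t,'resid mm',((src@Rm.T+t-dst)*1000).round(1).tolist())
lens=Rm@[.08,0]+t; piv2=Rm@[.01,-.165]+t
print('hub',hub,'lens',lens,'lens seen',P((350,103),.056),'pivot',piv,piv2)
ang=lambda v: np.degrees(np.arctan2(v[1],v[0]))
for n,p in [('sq',(225,218)),('lg',(398,295)),('sm',(380,105))]:
    q=P(p,.09); print(n,q,np.linalg.norm(q-t),'world ang',ang(q-t),'turret',ang(q-t)-np.degrees(th))
print('lever',ball,np.linalg.norm(ball-piv2),ang(ball-piv2),'lever rad',-np.radians(ang(ball-piv2)-np.degrees(th)+90))
E
```

```text
theta -11.736226438916345 origin [0.54131709 0.10021293] resid mm [[2.2, 1.9], [0.5, -2.1], [-2.9, -1.4], [-3.2, 2.5], [1.7, 0.8], [1.7, 0.8], [-0.0, -1.3], [-0.0, -1.3]]
hub [0.53959053 0.09943192] lens [0.61964464 0.08394042] lens seen [0.62281998 0.0845281 ] pivot [ 0.51757182 -0.06211101] [ 0.51754598 -0.06337171]
sq [0.54233822 0.17837277] 0.07816650806743368 world ang 89.25149781458099 turret 100.98772425349733
lg [0.47293256 0.06053861] 0.07906007594968144 world ang -149.87918336146174 turret -138.1429569225454
sm [0.61145337 0.0597024 ] 0.08099506366270519 world ang -30.010620784772428 turret -18.27439434585608
lever [ 0.48332496 -0.13597975] 0.0802683361803206 -115.23505144829674 lever rad 0.23559894156424238
```

Emit:
servo_tool([
  {"xyz":[-0.013,-0.014,0.002],"twist":[0,0,-0.118],"jaw":0},
  {"xyz":[-0.026,-0.028,0.005],"twist":[0,0,-0.236],"jaw":0},
  {"xyz":[-0.04,-0.042,0.008],"twist":[0,0,-0.354],"jaw":0},
  {"xyz":[-0.053,-0.056,0.01],"twist":[0,0,-0.472],"jaw":0},
  {"xyz":[-0.066,-0.07,0.013],"twist":[0,0,-0.59],"jaw":0},
  {"xyz":[-0.079,-0.085,0.015],"twist":[0,0,-0.708],"jaw":0},
  {"xyz":[-0.092,-0.099,0.018],"twist":[0,0,-0.826],"jaw":0},
  {"xyz":[-0.105,-0.113,0.02],"twist":[0,0,-0.944],"jaw":0},
  {"xyz":[-0.118,-0.127,0.023],"twist":[0,0,-1.062],"jaw":0},
  {"xyz":[-0.132,-0.141,0.026],"twist":[0,0,-1.18],"jaw":0},
  {"xyz":[-0.145,-0.155,0.028],"twist":[0,0,-1.298],"jaw":0},
  {"xyz":[-0.158,-0.169,0.031],"twist":[0,0,-1.417],"jaw":0},
])

```text
clock: 1.1
tcp_pos: [0.3389, -0.2949, 0.1999]
orientation: [-0.0, 0.987, 0.159, -0.0]
wrist_force: [-0.1, 0.7, 0.4]
finger_gap: 0.0005
```

```bash
python3 -c "
from h import *
print(rel((.419,-.078,.16),99))"
```

```text
(array([ 0.1442, -0.1807,  0.04  ]), array([-1.000e-03, -0.000e+00, -1.408e+00]))
```

Emit:
servo_tool([
  {"xyz":[0.012,-0.015,0.003],"twist":[0,0,-0.117],"jaw":0},
  {"xyz":[0.024,-0.03,0.007],"twist":[0,0,-0.235],"jaw":0},
  {"xyz":[0.036,-0.045,0.01],"twist":[0,0,-0.352],"jaw":0},
  {"xyz":[0.048,-0.06,0.013],"twist":[0,0,-0.469],"jaw":0},
  {"xyz":[0.06,-0.075,0.017],"twist":[0,0,-0.587],"jaw":0},
  {"xyz":[0.072,-0.09,0.02],"twist":[0,0,-0.704],"jaw":0},
  {"xyz":[0.084,-0.105,0.023],"twist":[0,0,-0.821],"jaw":0},
  {"xyz":[0.096,-0.12,0.027],"twist":[0,0,-0.939],"jaw":0},
  {"xyz":[0.108,-0.136,0.03],"twist":[0,0,-1.056],"jaw":0},
  {"xyz":[0.12,-0.151,0.033],"twist":[0,0,-1.173],"jaw":0},
  {"xyz":[0.132,-0.166,0.037],"twist":[0,0,-1.291],"jaw":0},
  {"xyz":[0.144,-0.181,0.04],"twist":[0,0,-1.408],"jaw":0},
])

```text
clock: 2.1
tcp_pos: [0.4198, -0.0783, 0.1598]
orientation: [-0.0, 0.649, 0.76, -0.0]
wrist_force: [0.3, 0.1, -0.1]
finger_gap: -0.0
```

```bash
python3 -c "
from h import *
print(rel((.497,.139,.13),180))"
```

```text
(array([0.2026, 0.1103, 0.0298]), array([-0.000e+00, -1.000e-03, -1.414e+00]))
```

Emit:
servo_tool([
  {"xyz":[0.017,0.009,0.003],"twist":[0,0,-0.118],"jaw":0},
  {"xyz":[0.034,0.018,0.005],"twist":[0,0,-0.236],"jaw":0},
  {"xyz":[0.051,0.028,0.008],"twist":[0,0,-0.354],"jaw":0},
  {"xyz":[0.068,0.037,0.01],"twist":[0,0,-0.471],"jaw":0},
  {"xyz":[0.084,0.046,0.012],"twist":[0,0,-0.589],"jaw":0},
  {"xyz":[0.101,0.055,0.015],"twist":[0,0,-0.707],"jaw":0},
  {"xyz":[0.118,0.064,0.017],"twist":[0,0,-0.825],"jaw":0},
  {"xyz":[0.135,0.074,0.02],"twist":[0,0,-0.943],"jaw":0},
  {"xyz":[0.152,0.083,0.022],"twist":[0,0,-1.06],"jaw":0},
  {"xyz":[0.169,0.092,0.025],"twist":[0,0,-1.178],"jaw":0},
  {"xyz":[0.186,0.101,0.027],"twist":[0,0,-1.296],"jaw":0},
  {"xyz":[0.203,0.11,0.03],"twist":[0,0,-1.414],"jaw":0},
])

```text
clock: 3.1
tcp_pos: [0.4981, 0.1388, 0.1299]
orientation: [-0.0, -0.0, 1.0, -0.0]
wrist_force: [-0.1, 0.5, 0.0]
finger_gap: -0.0001
```

```bash
python3 -c "
from h import *
for n in ('top','scene'):
    c=env.read_camera(n); save(c,n+'1')
    t=proj(c,[[.497,.139,.13]])[0]; print(n,t)
    x,y=(t-[60,50]).astype(int); cr=c['color'][y:y+100,x:x+130,::-1]
    cv2.imwrite('pics/z_%s.png'%n,cv2.resize(cr,None,fx=3,fy=3,interpolation=cv2.INTER_CUBIC))
a=cv2.imread('pics/z_top.png');b=cv2.imread('pics/z_scene.png');cv2.imwrite('pics/z1.png',np.hstack([a,b]))
print(rel((.497,.139,.068),180))"
```

```text
top [254.65547786 237.9567808 ]
scene [388.00358504 222.0389082 ]
(array([ 0.0012, -0.0008,  0.0614]), array([ 0.   , -0.001, -0.001]))
```

View pics/z1.png

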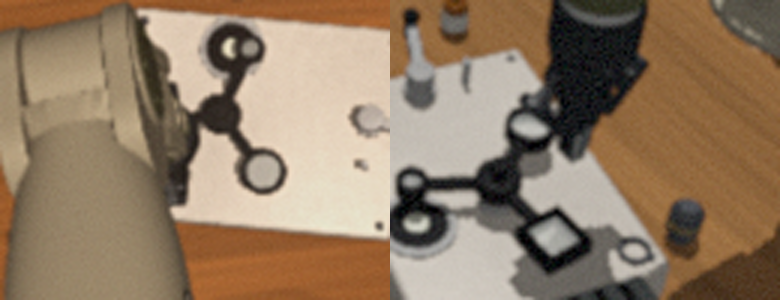

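The top view is blocked by the arm. The scene view shows the fingertips over the gap between the square and large-round arms, at about (575,150), so they are clear to descend.

Emit:
servo_tool([
  {"xyz":[0,0,0.015],"twist":[0,0,0],"jaw":0},
  {"xyz":[0,0,0.03],"twist":[0,0,0],"jaw":0},
  {"xyz":[0,0,0.045],"twist":[0,0,0],"jaw":0},
  {"xyz":[0,0,0.056],"twist":[0,0,0],"jaw":0},
  {"xyz":[0,0,0.061],"twist":[0,0,0],"jaw":0},
  {"xyz":[-0.004,0,0.061],"twist":[0,0,0],"jaw":0},
  {"xyz":[-0.008,0,0.061],"twist":[0,0,0],"jaw":0},
  {"xyz":[-0.012,0,0.061],"twist":[0,0,0],"jaw":0},
  {"xyz":[-0.015,0,0.061],"twist":[0,0,0],"jaw":0},
  {"xyz":[-0.018,0,0.061],"twist":[0,0,0],"jaw":0},
])

```text
clock: 4.03
tcp_pos: [0.5173, 0.1377, 0.07]
orientation: [0.001, 0.003, 1.0, 0.0]
wrist_force: [-0.6, 0.1, 0.1]
finger_gap: -0.0004
```

```bash
cat >> h.py <<'E'
def arc(hub,phis,d,r=.039,z=.068):
    s=env.get_state()
    for p in phis:
        a=np.deg2rad(p); u=np.array([np.cos(a),np.sin(a)]); n=np.array([-u[1],u[0]])
        x=np.r_[np.array(hub)+r*u+d*n,z]; q=rel(x,p+90,s); print(p,q[0].round(3).tolist(),q[1].round(3).tolist())
E
python3 -c "
from h import *
print(env.get_state()['tcp_pos'],env.get_state()['wrist_force'])
arc((.541,.1),np.arange(86.5,43,-3.5),.0205)"
```

```text
[0.51728423 0.13769734 0.07004642] [-0.64413429  0.13253995  0.06548966]
86.5 [-0.006, 0.002, 0.002] [0.0, 0.002, 0.055]
83.0 [-0.008, 0.004, 0.002] [0.0, 0.002, 0.116]
79.5 [-0.011, 0.004, 0.002] [0.0, 0.002, 0.177]
76.0 [-0.013, 0.005, 0.002] [0.0, 0.002, 0.238]
72.5 [-0.016, 0.006, 0.002] [0.0, 0.002, 0.299]
69.0 [-0.018, 0.006, 0.002] [0.0, 0.002, 0.361]
65.5 [-0.021, 0.006, 0.002] [0.0, 0.002, 0.422]
62.0 [-0.024, 0.006, 0.002] [0.0, 0.002, 0.483]
58.5 [-0.027, 0.006, 0.002] [0.0, 0.002, 0.544]
55.0 [-0.029, 0.006, 0.002] [0.001, 0.002, 0.605]
51.5 [-0.032, 0.006, 0.002] [0.001, 0.002, 0.666]
48.0 [-0.034, 0.005, 0.002] [0.001, 0.002, 0.727]
44.5 [-0.037, 0.004, 0.002] [0.001, 0.002, 0.788]
```

Emit:
servo_tool([
  {"xyz":[-0.003,0.001,0.001],"twist":[0,0,0.02],"jaw":0},
  {"xyz":[-0.006,0.002,0.002],"twist":[0,0,0.055],"jaw":0},
  {"xyz":[-0.008,0.004,0.002],"twist":[0,0,0.116],"jaw":0},
  {"xyz":[-0.011,0.004,0.002],"twist":[0,0,0.177],"jaw":0},
  {"xyz":[-0.013,0.005,0.002],"twist":[0,0,0.238],"jaw":0},
  {"xyz":[-0.016,0.006,0.002],"twist":[0,0,0.299],"jaw":0},
  {"xyz":[-0.018,0.006,0.002],"twist":[0,0,0.36],"jaw":0},
  {"xyz":[-0.021,0.006,0.002],"twist":[0,0,0.42],"jaw":0},
  {"xyz":[-0.024,0.006,0.002],"twist":[0,0,0.483],"jaw":0},
  {"xyz":[-0.027,0.006,0.002],"twist":[0,0,0.544],"jaw":0},
  {"xyz":[-0.029,0.006,0.002],"twist":[0,0,0.605],"jaw":0},
  {"xyz":[-0.032,0.006,0.002],"twist":[0,0,0.666],"jaw":0},
])

```text
clock: 5.03
tcp_pos: [0.5474, 0.1448, 0.0671]
orientation: [-0.001, 0.331, 0.944, 0.001]
wrist_force: [-2.1, 2.6, -0.2]
finger_gap: -0.0003
```

```bash
python3 -c "
from h import *
print(env.get_state()['tcp_pos'],env.get_state()['wrist_force'])
arc((.541,.1),np.arange(48,8,-3.5),.0205)
c=env.read_camera('scene'); save(c,'s2'); x,y=300,190
cv2.imwrite('pics/z2.png',cv2.resize(c['color'][y:y+120,x:x+160,::-1],None,fx=4,fy=4,interpolation=cv2.INTER_CUBIC))
"
```

```text
[0.5474036  0.14476191 0.06710931] [-2.1001971   2.58478232 -0.18786479]
48.0 [-0.005, 0.001, -0.001] [0.0, -0.003, 0.059]
44.5 [-0.007, 0.002, -0.001] [0.0, -0.003, 0.12]
41.0 [-0.01, 0.003, -0.001] [0.0, -0.003, 0.181]
37.5 [-0.012, 0.004, -0.001] [0.0, -0.003, 0.242]
34.0 [-0.015, 0.004, -0.001] [0.0, -0.003, 0.303]
30.5 [-0.018, 0.005, -0.001] [0.0, -0.003, 0.364]
27.0 [-0.02, 0.005, -0.001] [-0.0, -0.003, 0.425]
23.5 [-0.023, 0.005, -0.001] [-0.0, -0.003, 0.486]
20.0 [-0.026, 0.005, -0.001] [-0.0, -0.003, 0.547]
16.5 [-0.028, 0.005, -0.001] [-0.0, -0.003, 0.608]
13.0 [-0.031, 0.004, -0.001] [-0.0, -0.003, 0.669]
9.5 [-0.034, 0.004, -0.001] [-0.0, -0.003, 0.73]
```

View pics/z2.png

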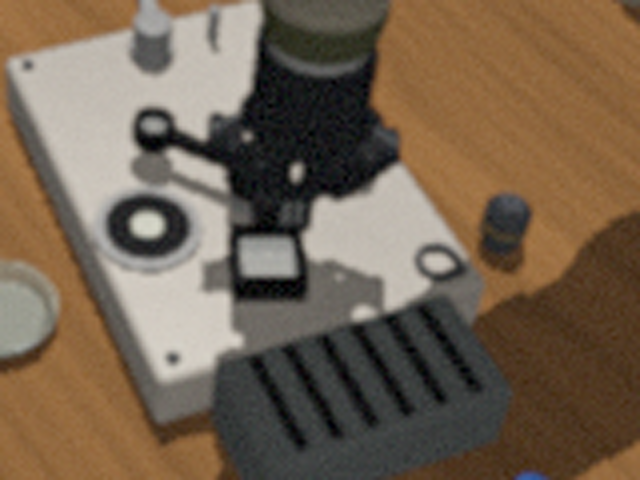

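The turret turns as planned: the square frame is now at crop (268,260), heading for the lens at (148,226). The contact force is about 3 N.

Emit:
servo_tool([
  {"xyz":[-0.005,0.001,-0.001],"twist":[0,0,0.059],"jaw":0},
  {"xyz":[-0.007,0.002,-0.001],"twist":[0,0,0.12],"jaw":0},
  {"xyz":[-0.01,0.003,-0.001],"twist":[0,0,0.181],"jaw":0},
  {"xyz":[-0.012,0.004,-0.001],"twist":[0,0,0.242],"jaw":0},
  {"xyz":[-0.015,0.004,-0.001],"twist":[0,0,0.303],"jaw":0},
  {"xyz":[-0.018,0.005,-0.001],"twist":[0,0,0.364],"jaw":0},
  {"xyz":[-0.02,0.005,-0.001],"twist":[0,0,0.425],"jaw":0},
  {"xyz":[-0.023,0.005,-0.001],"twist":[0,0,0.486],"jaw":0},
  {"xyz":[-0.026,0.005,-0.001],"twist":[0,0,0.547],"jaw":0},
  {"xyz":[-0.028,0.005,-0.001],"twist":[0,0,0.608],"jaw":0},
  {"xyz":[-0.031,0.004,-0.001],"twist":[0,0,0.669],"jaw":0},
  {"xyz":[-0.034,0.004,-0.001],"twist":[0,0,0.73],"jaw":0},
])

```text
clock: 6.08
tcp_pos: [0.5768, 0.1263, 0.0679]
orientation: [-0.001, 0.645, 0.764, 0.0]
wrist_force: [-2.4, 2.0, -2.2]
finger_gap: -0.0004
```

```bash
python3 -c "
from h import *
print(env.get_state()['tcp_pos'],env.get_state()['wrist_force'])
arc((.541,.1),[8,6,4,2,0,-2,-4,-5.5,-7],.0205)
"
```

```text
[0.57676254 0.12631362 0.0679061 ] [-2.43352645  1.98210852 -2.20232427]
8 [-0.001, -0.0, -0.0] [-0.001, -0.002, 0.028]
6 [-0.002, 0.001, -0.0] [-0.001, -0.002, 0.063]
4 [-0.003, 0.001, -0.0] [-0.001, -0.002, 0.098]
2 [-0.005, 0.002, -0.0] [-0.001, -0.002, 0.133]
0 [-0.006, 0.002, -0.0] [-0.001, -0.001, 0.168]
-2 [-0.008, 0.003, -0.0] [-0.001, -0.001, 0.202]
-4 [-0.009, 0.003, -0.0] [-0.001, -0.001, 0.237]
-5.5 [-0.01, 0.003, -0.0] [-0.001, -0.001, 0.264]
-7 [-0.012, 0.004, -0.0] [-0.001, -0.001, 0.29]
```

Emit:
servo_tool([
  {"xyz":[-0.001,0,0],"twist":[0,0,0.028],"jaw":0},
  {"xyz":[-0.002,0.001,0],"twist":[0,0,0.063],"jaw":0},
  {"xyz":[-0.003,0.001,0],"twist":[0,0,0.098],"jaw":0},
  {"xyz":[-0.005,0.002,0],"twist":[0,0,0.133],"jaw":0},
  {"xyz":[-0.006,0.002,0],"twist":[0,0,0.168],"jaw":0},
  {"xyz":[-0.008,0.003,0],"twist":[0,0,0.202],"jaw":0},
  {"xyz":[-0.009,0.003,0],"twist":[0,0,0.237],"jaw":0},
  {"xyz":[-0.01,0.003,0],"twist":[0,0,0.264],"jaw":0},
  {"xyz":[-0.012,0.004,0],"twist":[0,0,0.29],"jaw":0},
])

```text
clock: 6.83
tcp_pos: [0.5829, 0.1152, 0.068]
orientation: [-0.001, 0.749, 0.663, 0.0]
wrist_force: [-2.5, 3.4, -0.8]
finger_gap: -0.0
```

```bash
python3 -c "
from h import *
print(env.get_state()['tcp_pos'],env.get_state()['wrist_force'])
x,y=300,190;o=[]
for n in ('scene','top'):
    c=env.read_camera(n); save(c,n+'3')
    if n=='top': x,y=225,185
    o.append(cv2.resize(c['color'][y:y+100,x:x+130,::-1],None,fx=3,fy=3,interpolation=cv2.INTER_CUBIC))
cv2.imwrite('pics/z3.png',np.hstack(o))
c=env.read_camera('scene')
print('lens px expected',proj(c,[.6196,.0839,.056]), 'square target px',proj(c,[.6196,.0839,.09]))
"
```

```text
[0.5829345  0.11518095 0.06802056] [-2.46298885  3.42361656 -0.78711221]
lens px expected [[337.03547939 245.04510843]] square target px [[337.56688955 236.78042669]]
```

View pics/z3.png

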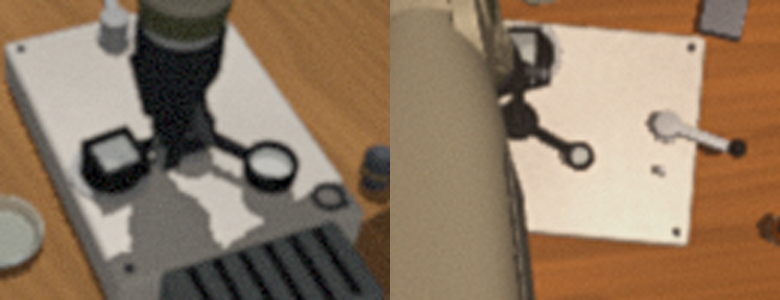

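Scene: the square glass is at about crop (116,152), nearly over the lens collar. Top: the square is at about (528,50) and the small round at (579,155), both visible past the arm. I'll measure the angle that is left.

```bash
cat > m.py <<'E'
from h import *
H=np.array([.541,.1]); 
ang=lambda v: np.degrees(np.arctan2(v[1],v[0]))
def blob(c,P,thr,rad=13,z=.09,off=(0,0)):
    g=cv2.GaussianBlur(cv2.cvtColor(c['color'],cv2.COLOR_RGB2GRAY),(3,3),0)
    u=proj(c,P)[0]+off; m=(g>thr[0])&(g<thr[1]); yy,xx=np.mgrid[:400,:640]
    m&=np.hypot(xx-u[0],yy-u[1])<rad
    n,l,st,ce=cv2.connectedComponentsWithStats(m.astype(np.uint8)); 
    return [(st[k,4],ce[k].round(1),pix2plane(c,ce[k],z)[0].round(4)) for k in range(1,n) if st[k,4]>15]
E
python3 - <<'E'
from m import *
c={n:dict(env.read_camera(n)) for n in ('scene','top')}
s=c['scene']
a=np.deg2rad
for name,off in (('sq',0),('lg',120),('sm',-120)):
    P=np.r_[H+.08*np.array([np.cos(a(-7+off)),np.sin(a(-7+off))]),.09]
    for n in c:
        for thr in ((110,256),(0,60)):
            for b in blob(c[n],P,thr,10): print(name,n,thr,b[0],b[1],b[2],'r',np.linalg.norm(b[2][:2]-H).round(4),'turret', (ang(b[2][:2]-H)-off+11.74).round(1))
E
```

```text
sq scene (110, 256) 66 [339.  231.7] [0.6059 0.0706 0.09  ] r 0.0712 turret -12.6
sq scene (110, 256) 97 [337.8 240.4] [0.6263 0.0949 0.09  ] r 0.0855 turret 8.3
sq scene (0, 60) 78 [339.6 241.9] [0.6252 0.102  0.09  ] r 0.0842 turret 13.1
sq top (110, 256) 28 [267.9 192.6] [0.6488 0.0874 0.09  ] r 0.1085 turret 5.1
sq top (110, 256) 52 [269.6 199.9] [0.6231 0.0841 0.09  ] r 0.0836 turret 0.8
sq top (0, 60) 35 [275.3 201.6] [0.6149 0.0658 0.09  ] r 0.0814 turret -13.1
sq top (0, 60) 34 [267.5 207.6] [0.5978 0.0936 0.09  ] r 0.0572 turret 5.3
lg scene (110, 256) 89 [393. 237.] [0.492  0.1625 0.09  ] r 0.0794 turret 19.8
lg scene (110, 256) 96 [389.6 244.3] [0.5167 0.1778 0.09  ] r 0.0815 turret -0.9
lg scene (0, 60) 38 [389.6 250. ] [0.5292 0.1927 0.09  ] r 0.0934 turret -11.0
lg top (110, 256) 315 [245.8 236.6] [0.5098 0.1735 0.09  ] r 0.0798 turret 4.7
sm scene (0, 60) 245 [364.2 210.1] [0.4957 0.038  0.09  ] r 0.0768 turret 5.6
sm top (110, 256) 253 [288.5 237. ] [0.4919 0.0342 0.09  ] r 0.0821 turret 5.0
```

```bash
python3 -c "
from h import *
arc((.541,.1),[-7,-9,-10,-11,-12],.0205)
arc((.541,.1),[-12],.030); arc((.541,.1),[-12],.040,z=.17)
"
```

```text
-7 [0.001, -0.001, 0.0] [-0.001, -0.0, 0.002]
-9 [-0.0, -0.0, 0.0] [-0.001, -0.0, 0.037]
-10 [-0.001, 0.0, 0.0] [-0.001, -0.0, 0.055]
-11 [-0.002, 0.0, 0.0] [-0.001, -0.0, 0.072]
-12 [-0.003, 0.001, 0.0] [-0.001, -0.0, 0.089]
-12 [0.007, 0.002, 0.0] [-0.001, -0.0, 0.089]
-12 [0.017, 0.002, -0.102] [-0.001, -0.0, 0.089]
```

Emit:
servo_tool([
  {"xyz":[-0.001,0,0],"twist":[0,0,0.03],"jaw":0},
  {"xyz":[-0.002,0,0],"twist":[0,0,0.055],"jaw":0},
  {"xyz":[-0.003,0.001,0],"twist":[0,0,0.08],"jaw":0},
  {"xyz":[-0.0035,0.001,0],"twist":[0,0,0.087],"jaw":0},
  {"xyz":[-0.0035,0.001,0],"twist":[0,0,0.087],"jaw":0},
  {"xyz":[0.004,0.001,0],"twist":[0,0,0.087],"jaw":0},
  {"xyz":[0.012,0.001,0],"twist":[0,0,0.087],"jaw":0},
  {"xyz":[0.015,0.001,-0.02],"twist":[0,0,0.087],"jaw":0},
  {"xyz":[0.017,0.001,-0.05],"twist":[0,0,0.087],"jaw":0},
  {"xyz":[0.017,0.001,-0.08],"twist":[0,0,0.087],"jaw":0},
  {"xyz":[0.017,0.001,-0.1],"twist":[0,0,0.087],"jaw":0},
])

```text
clock: 8.0
tcp_pos: [0.5871, 0.1317, 0.1713]
orientation: [0.001, 0.776, 0.63, 0.001]
wrist_force: [0.8, -0.0, 0.8]
finger_gap: 0.0002
```

```bash
python3 -c "
from h import *
print(rel((.45,-.23,.2),180))"
```

```text
(array([-0.3822, -0.0597, -0.0288]), array([ 0.002,  0.003, -1.778]))
```

Emit:
servo_tool([
  {"xyz":[-0.02,-0.003,-0.005],"twist":[0,0,-0.1],"jaw":0},
  {"xyz":[-0.052,-0.008,-0.01],"twist":[0,0,-0.21],"jaw":0},
  {"xyz":[-0.085,-0.013,-0.015],"twist":[0,0,-0.33],"jaw":0},
  {"xyz":[-0.12,-0.019,-0.02],"twist":[0,0,-0.45],"jaw":0},
  {"xyz":[-0.155,-0.024,-0.025],"twist":[0,0,-0.57],"jaw":0},
  {"xyz":[-0.19,-0.03,-0.028],"twist":[0,0,-0.69],"jaw":0},
  {"xyz":[-0.225,-0.035,-0.028],"twist":[0,0,-0.81],"jaw":0},
  {"xyz":[-0.26,-0.041,-0.028],"twist":[0,0,-0.93],"jaw":0},
  {"xyz":[-0.295,-0.046,-0.028],"twist":[0,0,-1.05],"jaw":0},
  {"xyz":[-0.33,-0.052,-0.028],"twist":[0,0,-1.15],"jaw":0},
  {"xyz":[-0.36,-0.057,-0.028],"twist":[0,0,-1.25],"jaw":0},
  {"xyz":[-0.38,-0.06,-0.028],"twist":[0,0,-1.34],"jaw":0},
])

```text
clock: 9.0
tcp_pos: [0.4481, -0.231, 0.1968]
orientation: [0.0, 0.216, 0.976, -0.001]
wrist_force: [0.1, 0.1, -0.4]
finger_gap: -0.0001
```

Run:
```python
from h import *
import pickle
c=env.read_camera('top'); save(c,'top4'); pickle.dump(c,open('top4.pkl','wb'))
cv2.imwrite('pics/c4.png',cv2.resize(c['color'][180:275,195:365,::-1],None,fx=4.6,fy=4.6,interpolation=cv2.INTER_CUBIC))
```

```text
(no output)
```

View pics/c4.png

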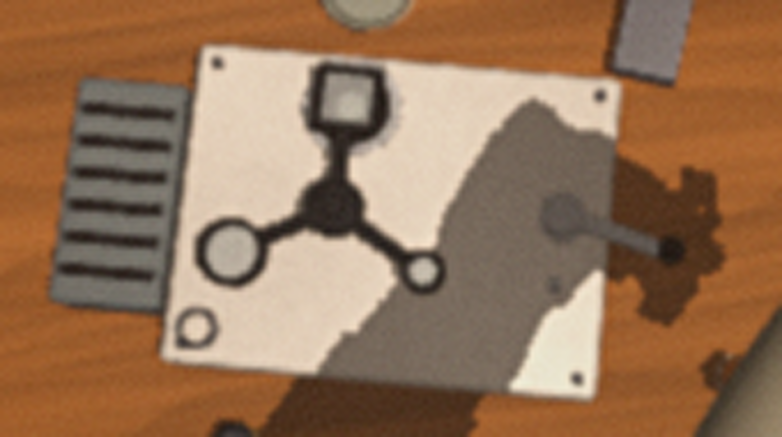

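Clear view: square at (349,101), large round (232,250), small round (424,270), hub (333,207). The lever is untouched.

Run:
```python
from m import *
import pickle
c=pickle.load(open('top4.pkl','rb')); c0=pickle.load(open('top0.pkl','rb'))
P=lambda xy,z: pix2plane(c,un(xy),z)[0][:2]
H=np.array([.5413,.1002])
for n,p,o in [('sq',(349,101),0),('lg',(232,250),120),('sm',(424,270),-120)]:
    q=P(p,.09); print(n,q.round(4),np.linalg.norm(q-H).round(4),'turret',(ang(q-H)-o+11.74).round(2))
# centre of the three filters
f=[P(p,.09) for p in [(349,101),(232,250),(424,270)]]; print('centroid',np.mean(f,0))
# lens from the first picture: collar outline points, circle fit (collar grey/edge seen at start) & bright lens blob
g=c0['color'][195:215,262:282].astype(int); print(g.sum(2)//3)
print('lens px from model',proj(c0,[.6196,.0839,.056]),'collar c guess',P((352,105),.056))
```

```text
sq [0.6171 0.0818] 0.078 turret -1.92
lg [0.5188 0.1753] 0.0784 turret -1.56
sm [0.4885 0.0403] 0.0798 turret 0.3
centroid [0.54143307 0.09913378]
[[209 202 188 170 162 128  98  74  65  63  67  84  99 124 165 184 179 192
  212 215]
 [198 189 177 147 105  72  47  43  40  42  37  43  44  65 106 149 174 181
  203 213]
 [187 177 146  91  52  37  42  37  38  40  43  42  39  43  48  96 147 177
  196 211]
 [182 162 106  52  39  40  40  40  41  42  42  41  41  42  36  54  98 148
  180 207]
 [170 129  68  43  40  45  43  66  98  96  63  44  44  51  53  53  64  82
  126 189]
 [160  90  45  40  44  39  69 146 198 182 104  52  52  64  89 105 100  70
   71 147]
 [144  70  38  39  37  53 125 205 220 167  97  47  62 106 133 142 142 119
   63  96]
 [137  68  36  40  40  75 168 224 220 143  81  54  78 137 151 152 154 140
   72  67]
 [135  65  40  39  41  76 169 226 217 142  84  56  92 144 158 155 154 137
   71  65]
 [141  68  38  46  43  64 147 213 218 160  99  57  76 136 147 148 141 106
   54  76]
 [159  86  38  41  40  48  89 152 186 175 103  48  48  84 104 103 101  64
   42  95]
 [165 112  51  41  41  43  48  78 107 111  64  40  38  51  57  60  57  42
   57 126]
 [169 135  71  41  43  42  40  40  48  50  42  40  41  42  41  46  56  77
  111 167]
 [180 164 120  56  40  44  43  42  41  42  43  42  48  43  51  84 129 156
  178 200]
 [197 177 154 103  66  44  42  42  46  38  37  41  47  49  93 151 170 181
  194 215]
 [203 179 171 157 128  90  68  63  51  43  41  46  44  67 132 170 172 189
  210 215]
 [211 198 169 164 166 155 139 127  77  49  47  45  47  88 173 179 175 203
  216 214]
 [211 212 193 168 172 180 170 152  90  51  50  46  46 121 204 212 205 211
  214 215]
 [212 212 211 205 203 195 149 122  81  51  43  43  81 168 219 219 214 214
  216 214]
 [211 211 213 212 216 207 138  93  64  47  41  52 119 199 221 216 213 211
  211 216]]
lens px from model [[270.96655739 202.89259219]] collar c guess [0.62112804 0.08318917]
```

The filters give a turret angle of −1 ± 1.5°, which puts the square about 2 mm from the lens. The lens seen at (270.7,202.7) matches the model. That is inside 7 mm, so on to the lever.

Run:
```python
from h import *
p=(.5175,-.0634)
arc(p,[-115],.042,r=.05,z=.13); arc(p,[-115],.042,r=.05,z=.068); arc(p,[-115],.024,r=.05,z=.068)
```

```text
-115 [-0.034, 0.134, 0.066] [-0.002, -0.006, -3.139]
-115 [-0.034, 0.134, 0.128] [-0.002, -0.006, -3.139]
-115 [-0.016, 0.134, 0.128] [-0.002, -0.006, -3.139]
```

Emit:
servo_tool([
  {"xyz":[-0.008,0.03,0.01],"twist":[0,0,0],"jaw":0},
  {"xyz":[-0.016,0.06,0.02],"twist":[0,0,0],"jaw":0},
  {"xyz":[-0.024,0.09,0.035],"twist":[0,0,0],"jaw":0},
  {"xyz":[-0.03,0.115,0.05],"twist":[0,0,0],"jaw":0},
  {"xyz":[-0.034,0.13,0.06],"twist":[0,0,0],"jaw":0},
  {"xyz":[-0.034,0.134,0.07],"twist":[0,0,0],"jaw":0},
  {"xyz":[-0.034,0.134,0.07],"twist":[0,0,0],"jaw":0},
  {"xyz":[-0.034,0.134,0.07],"twist":[0,0,0],"jaw":0},
])

```text
clock: 9.72
tcp_pos: [0.5362, -0.1212, 0.1259]
orientation: [-0.001, 0.217, 0.976, -0.0]
wrist_force: [-0.5, -0.4, 0.8]
finger_gap: 0.0001
```

Run:
```python
from h import *
c=env.read_camera('scene'); save(c,'s5'); x,y=270,130
cv2.imwrite('pics/z5.png',cv2.resize(c['color'][y:y+130,x:x+160,::-1],None,fx=4,fy=4,interpolation=cv2.INTER_CUBIC))
s=env.get_state();print(s['tcp_pos'],proj(c,s['tcp_pos']))
arc((.5175,-.0634),[-115],.042,r=.05,z=.068)
```

```text
[ 0.53648279 -0.12180548  0.12662696] [[323.19099752 175.30809551]]
-115 [-0.0, -0.005, 0.059] [-0.0, 0.001, 3.139]
```

View pics/z5.png

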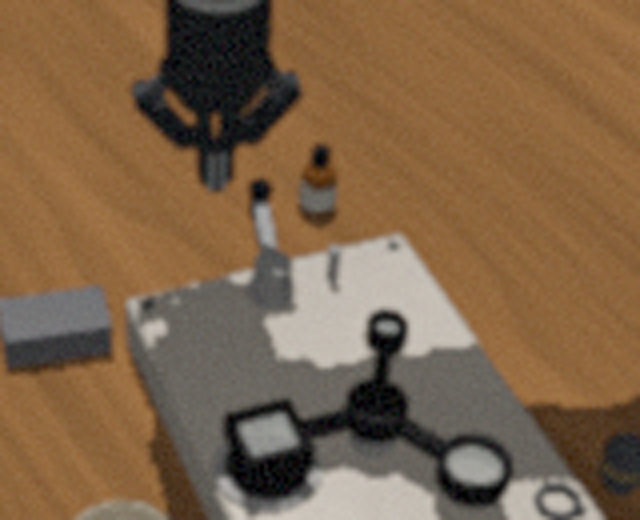

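The fingertip at crop (217,185) is on the far, slide-box side of the lever, whose ball is at (260,190). It is clear to descend, and the amber bottle at (318,190) is well away.

Emit:
servo_tool([
  {"xyz":[0,-0.003,0.015],"twist":[0,0,0],"jaw":0},
  {"xyz":[0,-0.005,0.03],"twist":[0,0,0],"jaw":0},
  {"xyz":[0,-0.005,0.045],"twist":[0,0,0],"jaw":0},
  {"xyz":[0,-0.005,0.055],"twist":[0,0,0],"jaw":0},
  {"xyz":[0,-0.005,0.059],"twist":[0,0,0],"jaw":0},
  {"xyz":[0.005,-0.005,0.059],"twist":[0,0,0],"jaw":0},
  {"xyz":[0.01,-0.005,0.059],"twist":[0,0,0],"jaw":0},
  {"xyz":[0.014,-0.005,0.059],"twist":[0,0,0],"jaw":0},
  {"xyz":[0.018,-0.005,0.059],"twist":[0,0,0],"jaw":0},
])

```text
clock: 10.52
tcp_pos: [0.5184, -0.1183, 0.0682]
orientation: [0.001, 0.218, 0.976, -0.0]
wrist_force: [-0.1, -0.5, 0.2]
finger_gap: 0.0001
```

```bash
sed -i 's/q=rel(x,p+90,s)/q=rel(x,p+90+flip,s)/; s/def arc(hub,phis,d,r=.039,z=.068)/def arc(hub,phis,d,r=.039,z=.068,flip=0)/' h.py
python3 - <<'E'
from h import *
s=env.get_state();print(s['tcp_pos'],s['wrist_force'])
arc((.5175,-.0634),np.arange(-117,-156,-3.5),.0205,r=.05,flip=180)
E
```

```text
[ 0.51839817 -0.11826211  0.06819438] [-0.06278237 -0.45062477  0.21737551]
-117.0 [0.005, -0.001, 0.0] [0.0, 0.001, 0.033]
-120.5 [0.008, -0.002, 0.0] [0.0, 0.001, 0.094]
-124.0 [0.012, -0.003, 0.0] [0.0, 0.001, 0.155]
-127.5 [0.015, -0.004, 0.0] [0.0, 0.001, 0.216]
-131.0 [0.018, -0.004, 0.0] [0.0, 0.001, 0.277]
-134.5 [0.021, -0.005, 0.0] [0.0, 0.001, 0.338]
-138.0 [0.025, -0.005, 0.0] [0.0, 0.001, 0.399]
-141.5 [0.028, -0.005, 0.0] [0.0, 0.001, 0.46]
-145.0 [0.031, -0.004, 0.0] [0.0, 0.001, 0.521]
-148.5 [0.034, -0.004, 0.0] [0.0, 0.001, 0.582]
-152.0 [0.038, -0.003, 0.0] [0.0, 0.001, 0.644]
-155.5 [0.041, -0.002, 0.0] [0.0, 0.001, 0.705]
```

Emit:
servo_tool([
  {"xyz":[0.005,-0.001,0],"twist":[0,0,0.033],"jaw":0},
  {"xyz":[0.008,-0.002,0],"twist":[0,0,0.094],"jaw":0},
  {"xyz":[0.012,-0.003,0],"twist":[0,0,0.155],"jaw":0},
  {"xyz":[0.015,-0.004,0],"twist":[0,0,0.216],"jaw":0},
  {"xyz":[0.018,-0.004,0],"twist":[0,0,0.277],"jaw":0},
  {"xyz":[0.021,-0.005,0],"twist":[0,0,0.338],"jaw":0},
  {"xyz":[0.025,-0.005,0],"twist":[0,0,0.4],"jaw":0},
  {"xyz":[0.028,-0.005,0],"twist":[0,0,0.46],"jaw":0},
  {"xyz":[0.031,-0.004,0],"twist":[0,0,0.521],"jaw":0},
  {"xyz":[0.034,-0.004,0],"twist":[0,0,0.582],"jaw":0},
  {"xyz":[0.038,-0.003,0],"twist":[0,0,0.644],"jaw":0},
  {"xyz":[0.041,-0.002,0],"twist":[0,0,0.705],"jaw":0},
])

```text
clock: 11.52
tcp_pos: [0.4816, -0.1033, 0.0685]
orientation: [0.002, 0.542, 0.84, 0.0]
wrist_force: [1.7, -1.8, -1.3]
finger_gap: 0.0
```

Run:
```python
from h import *
s=env.get_state();print(s['tcp_pos'],s['wrist_force'])
arc((.5175,-.0634),[-158,-160.5,-163,-165.5,-168,-170,-172,-174,-176,-178],.0205,r=.05,flip=180)
```

```text
[ 0.48162962 -0.10332359  0.0684982 ] [ 1.72721631 -1.76424962 -1.30420584]
-158 [0.003, -0.002, 0.0] [0.002, 0.003, 0.04]
-160.5 [0.005, -0.002, 0.0] [0.002, 0.003, 0.084]
-163 [0.008, -0.003, 0.0] [0.003, 0.003, 0.127]
-165.5 [0.01, -0.004, 0.0] [0.003, 0.003, 0.171]
-168 [0.012, -0.004, 0.0] [0.003, 0.003, 0.215]
-170 [0.014, -0.004, 0.0] [0.003, 0.003, 0.25]
-172 [0.016, -0.005, 0.0] [0.003, 0.003, 0.285]
-174 [0.018, -0.005, 0.0] [0.003, 0.003, 0.319]
-176 [0.02, -0.005, 0.0] [0.003, 0.003, 0.354]
-178 [0.022, -0.005, 0.0] [0.003, 0.003, 0.389]
```

Emit:
servo_tool([
  {"xyz":[0.003,-0.002,0],"twist":[0,0,0.04],"jaw":0},
  {"xyz":[0.005,-0.002,0],"twist":[0,0,0.084],"jaw":0},
  {"xyz":[0.008,-0.003,0],"twist":[0,0,0.127],"jaw":0},
  {"xyz":[0.01,-0.004,0],"twist":[0,0,0.171],"jaw":0},
  {"xyz":[0.012,-0.004,0],"twist":[0,0,0.215],"jaw":0},
  {"xyz":[0.014,-0.004,0],"twist":[0,0,0.25],"jaw":0},
  {"xyz":[0.016,-0.005,0],"twist":[0,0,0.285],"jaw":0},
  {"xyz":[0.018,-0.005,0],"twist":[0,0,0.319],"jaw":0},
  {"xyz":[0.019,-0.005,0],"twist":[0,0,0.337],"jaw":0},
])

```text
clock: 12.27
tcp_pos: [0.469, -0.088, 0.0684]
orientation: [0.002, 0.675, 0.738, 0.0]
wrist_force: [1.7, -2.1, 0.8]
finger_gap: -0.0004
```

Run:
```python
from h import *
s=env.get_state();print(s['tcp_pos'],s['wrist_force'])
arc((.5175,-.0634),[-174,-175,-176,-177,-178,-179,-180,-181,-182],.0205,r=.05,flip=180)
```

```text
[ 0.46904627 -0.08802747  0.0684476 ] [ 1.66168197 -2.14092603  0.84358267]
-174 [-0.001, 0.001, 0.0] [0.003, 0.002, -0.016]
-175 [-0.0, 0.0, 0.0] [0.003, 0.002, 0.002]
-176 [0.001, 0.0, 0.0] [0.003, 0.002, 0.019]
-177 [0.002, -0.0, 0.0] [0.003, 0.002, 0.036]
-178 [0.002, -0.001, 0.0] [0.003, 0.002, 0.054]
-179 [0.003, -0.001, 0.0] [0.003, 0.002, 0.071]
-180 [0.004, -0.001, 0.0] [0.003, 0.002, 0.089]
-181 [0.005, -0.001, 0.0] [0.003, 0.002, 0.106]
-182 [0.006, -0.002, 0.0] [0.003, 0.002, 0.124]
```

Emit:
servo_tool([
  {"xyz":[0.001,0,0],"twist":[0,0,0.02],"jaw":0},
  {"xyz":[0.002,0,0],"twist":[0,0,0.036],"jaw":0},
  {"xyz":[0.003,-0.001,0],"twist":[0,0,0.06],"jaw":0},
  {"xyz":[0.0035,-0.001,0],"twist":[0,0,0.075],"jaw":0},
  {"xyz":[0.004,-0.001,0],"twist":[0,0,0.089],"jaw":0},
])

```text
clock: 12.68
tcp_pos: [0.4667, -0.0837, 0.0674]
orientation: [0.0, 0.707, 0.707, -0.0]
wrist_force: [-0.1, -1.7, 1.5]
finger_gap: 0.0001
```

Emit:
servo_tool([
  {"xyz":[0.0005,0,0],"twist":[0,0,0.01],"jaw":0},
  {"xyz":[0.001,0,0],"twist":[0,0,0.02],"jaw":0},
  {"xyz":[0.001,0,0],"twist":[0,0,0.02],"jaw":0},
])

```text
clock: 12.93
tcp_pos: [0.4663, -0.0825, 0.0671]
orientation: [-0.0, 0.714, 0.7, -0.0]
wrist_force: [-0.4, -1.1, 1.2]
finger_gap: -0.0002
```

Emit:
servo_tool([
  {"xyz":[0.0005,0,0],"twist":[0,0,0.01],"jaw":0},
  {"xyz":[0.001,0,0],"twist":[0,0,0.02],"jaw":0},
  {"xyz":[0.001,0,0],"twist":[0,0,0.02],"jaw":0},
])

```text
clock: 13.18
tcp_pos: [0.4662, -0.0815, 0.0671]
orientation: [-0.0, 0.721, 0.693, -0.0]
wrist_force: [-1.2, -3.1, 1.4]
finger_gap: -0.0
```

Emit:
servo_tool([
  {"xyz":[0.0005,0,0],"twist":[0,0,0],"jaw":0},
  {"xyz":[0.001,0,0],"twist":[0,0,0],"jaw":0},
  {"xyz":[0.001,0,0],"twist":[0,0,0],"jaw":0},
])

```text
clock: 13.43
tcp_pos: [0.4662, -0.0814, 0.0671]
orientation: [0.0, 0.721, 0.693, -0.001]
wrist_force: [-2.6, -6.0, 1.0]
finger_gap: 0.0001
```

The tip has stopped and the force is rising to 6 N, so the lever is on its stop pin. Backing off and lifting away.

Emit:
servo_tool([
  {"xyz":[-0.002,0,0],"twist":[0,0,0],"jaw":0},
  {"xyz":[-0.008,0,0],"twist":[0,0,0],"jaw":0},
  {"xyz":[-0.018,0,0],"twist":[0,0,0],"jaw":0},
  {"xyz":[-0.022,0,-0.02],"twist":[0,0,0],"jaw":0},
  {"xyz":[-0.022,0,-0.05],"twist":[0,0,0],"jaw":0},
  {"xyz":[-0.03,0,-0.085],"twist":[0,0,0],"jaw":0},
  {"xyz":[-0.06,0,-0.12],"twist":[0,0,0],"jaw":0},
  {"xyz":[-0.095,0,-0.14],"twist":[0,0,0],"jaw":0},
  {"xyz":[-0.13,0,-0.14],"twist":[0,0,0],"jaw":0},
  {"xyz":[-0.16,0,-0.14],"twist":[0,0,0],"jaw":0},
  {"xyz":[-0.18,0,-0.14],"twist":[0,0,0],"jaw":0},
  {"xyz":[-0.18,0,-0.14],"twist":[0,0,0],"jaw":0},
])

```text
clock: 14.43
tcp_pos: [0.4598, -0.2651, 0.2072]
orientation: [0.001, 0.722, 0.692, -0.0]
wrist_force: [-0.2, -1.0, 0.6]
finger_gap: 0.0
```

Run:
```python
from h import *
import pickle
c=env.read_camera('top'); save(c,'top6'); pickle.dump(c,open('top6.pkl','wb'))
cv2.imwrite('pics/c6.png',cv2.resize(c['color'][180:275,195:365,::-1],None,fx=4.6,fy=4.6,interpolation=cv2.INTER_CUBIC))
```

```text
(no output)
```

View pics/c6.png

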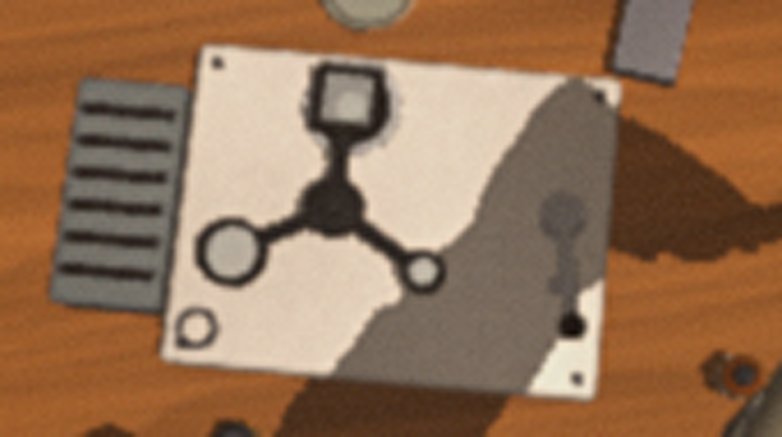

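Square at (349,101), unchanged. The lever ball is at (571,325) with the bar beside the stop pin, and the bystanders have not moved. I'll run a numeric check, then hand in.

Run:
```python
from m import *
import pickle
c=pickle.load(open('top6.pkl','rb')); c0=pickle.load(open('top0.pkl','rb'))
P=lambda xy,z: pix2plane(c,un(xy),z)[0][:2]
for p in ((562,214),):
    v=P((571,325),.084)-P(p,.084); print('lever rad',-np.radians(ang(v)%360-360+11.74+90), np.linalg.norm(v))
print('lever from fit pivot',-np.radians(ang(P((571,325),.084)-[.5175,-.0634])%360-360+101.74))
# lens highlight through the glass vs frame outline
g=c['color'].astype(int).sum(2)//3; print(g[193:211,262:281])
```

```text
lever rad 1.4044818859856323 0.07976124090272388
lever from fit pivot 1.4206683062290466
[[201 192 149 113 109 134 143 143 138 155 162 157 154 151 158 156 163 178
  175]
 [155 134  86  52  51  64  69  73  77  88  94 102  98 105 119 128 154 196
  207]
 [133  81  45  37  64  66  60  58  60  52  51  54  53  53  59  72 115 179
  208]
 [124  65  40  60 117 125 122 124 116 101  99  97  76  61  40  43  92 168
  193]
 [122  61  43  70 137 146 142 142 143 135 132 131 127 114  67  39  89 170
  190]
 [117  57  43  74 133 141 144 144 142 143 142 142 147 134  68  33  78 161
  183]
 [ 96  53  46  89 135 144 141 143 145 147 145 145 142 131  68  31  59 131
  176]
 [ 81  44  49 103 139 140 143 155 166 166 160 154 142 112  57  34  43  96
  165]
 [ 83  39  51 108 136 143 150 165 173 172 170 167 147 110  54  32  32  87
  162]
 [ 84  42  56 109 141 148 163 174 173 174 174 172 153 107  55  29  33  82
  164]
 [ 69  39  61 130 141 147 164 174 173 177 177 174 149  96  47  33  35  86
  159]
 [ 66  41  70 131 142 146 163 173 177 174 176 170 145  81  41  33  36  79
  160]
 [ 63  43  64 111 124 132 143 158 163 166 161 153 134  80  42  31  44  92
  157]
 [ 57  36  46  61  74  77  82  91  97 106 108 108 109  67  39  30  63 127
  166]
 [ 63  38  33  34  35  39  42  50  47  45  54  60  64  49  31  43  97 156
  170]
 [114  84  71  41  31  34  40  37  37  35  35  33  35  34  40  84 145 174
  178]
 [177 153 143  98  45  32  34  43  40  35  31  33  33  48  80 124 163 177
  188]
 [197 172 165 150  87  43  42  42  43  38  46  61  82 110 147 157 160 183
  199]]
```

Run:
```python
from h import *
import pickle
c=pickle.load(open('top6.pkl','rb'))
a=pix2plane(c,(271,202.6),.056)[0];b=pix2plane(c,(270.15,200.7),.09)[0]
print(a,b,np.linalg.norm((a-b)[:2])); print(env.get_state()['wrist_force']); env.hand_in()
```

```text
[0.62060548 0.08368889 0.056     ] [0.62013831 0.08260368 0.09      ] 0.0011814919659210816
[ 0.17183993  0.56432292 -0.14291197]
the job is handed in; nothing more can be done
```

I turned the turret about 101° clockwise with the shut fingertips on the square filter's arm. Then I pushed the clamp lever round to its stop pin, backed off and handed in at about 14.5 s. The hand-in reports no verdict.

- **Square filter:** in the last top view, seen through the glass, its centre is about 1.2 mm from the lens centre. Taken one at a time, the three filters gave turret angles from −1.9° to +0.3°, so at worst about 3 mm off against the 7 mm limit.
- **Clamp lever:** it reads 1.40 to 1.42 rad, and at the stop the tip stopped moving while the force rose to about 6 N.
- **Forces:** the wrist force at the turret read about 4 N at the end of the pushes; I did not log peaks in between. The turret looks seated in the pictures, though I did not measure its height.
- **Bystanders and arm:** the bystanders in that last picture look unmoved by eye, but I did not measure them. The white bottle and mouse are outside it. The arm is clear of everything.

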